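# Free the hold-up pawl and bring the press arm down on the ply wheel

### The job

A small hand press on the bench has a ply wheel lying on its anvil, and a pawl in its toothed disc holds the arm up. With the fingertips only, press the pawl's tail pad down to its stop, so that the pawl stands clear of the teeth, then push the arm all the way down until its foot rests on the wheel, and leave it there. Grasp and lift nothing, keep the wheel in its place on the anvil, and leave the loose things around the press where they are.

Things in the scene. Friction and masses are not known exactly. Their poses are not given: they have to be found in the camera images.
- press: fixed hand press on a dark steel foot plate 350 x 90 x 12 mm. Origin on the bench under the arm's pivot (60 mm up); +x runs along the plate to the anvil, the way the arm reaches; y across, z up. Plate from x = -140 to +210 mm. The pawl lies above the toothed disc at the end away from the anvil, its pivot at x = -62, z = 109 mm between two post plates 116 mm high
- pawl_pad (a point): centre of the upper face of the black pad (30 along the press x 28 mm across, 10 mm thick) on the pawl's tail, about 126 mm above the bench and 118 mm behind the arm's pivot at the start. It is 56 mm from the pawl's pivot and sinks about 17 mm until the pawl meets its stop. The point's frame turns with the pawl
- push_pad (a point): centre of the upper face of the black finger pad (46 along the arm x 34 mm across) at the arm's free end, 185 mm along the arm from its pivot and 9 mm above the centre line. Swings down in an arc about the pivot, from about 195 to 69 mm above the bench. The rest of the arm is a flat bar 22 mm wide, 14 mm thick, that may be pushed too
- hold_pawl (a joint): pawl angle (rad): 0 = nose in the teeth (arm blocked), 0.30 = stop, fully free. A rocker: pressing its tail pad down raises the nose, which clears the teeth from about 0.15 on. Its hinge is stiff (0.25 N m): about 4 to 6 N on the pad moves it, it does not spring back, and it stays where it is left
- press_arm (a joint): arm angle (rad): 0 = raised 45 degrees above level, grows going down; starts at 0.02 to 0.12. At 0.785 the arm is level and its rubber foot lies on the wheel. The hinge is stiff (0.9 N m): the arm stays where it is left and, once the pawl is free, takes about 3 to 6 N at its pad to push down; with the pawl in the teeth it stops at about 0.16 to 0.2
- press_anvil (a point): centre of the top of the aluminium anvil disc, 68 mm across, 24 mm above the bench, 130 mm from the arm's pivot
- wheel: loose spoked ply wheel, 58 mm across, 9 mm thick, lying flat on the anvil; origin at the centre of its underside
- motor: bystander: loose yellow and silver gear motor, 44 x 115 x 20 mm, beside the press; origin under its centre
- ply_gear: bystander: loose ply gear, 42 mm across, 9 mm thick, beside the press; origin under its centre
- bracket: bystander: loose L-shaped ply bracket, 34 x 60 x 12 mm, beside the press; origin under its centre
- marker: bystander: loose marker pen, 17 x 135 x 16 mm, beside the press; origin under its centre
- tape: bystander: loose roll of masking tape, 100 mm across, 25 mm high, to the right; origin under its centre
- glue: bystander: loose glue bottle, 39 x 54 x 160 mm, standing to the right; origin under its centre
- eraser: bystander: loose blue board eraser, 53 x 114 x 26 mm, to the left; origin under its centre
Mind the look-alikes: they are no part of the job. Leave any blue or purple look-alike of the wheel alone.

How it is judged:
On the way, in this order (a step that is already met when the one before it is completed fails the run):
1. the pawl is pressed free of the teeth while the arm is still up (value of joint hold_pawl above 0.22 rad and value of joint press_arm below 0.3 rad), for 0.1 s.
2. the arm is pushed down until its foot rests on the wheel (value of joint press_arm above 0.76 rad), for 0.1 s.
At the end, for the whole second after the job is handed in: The arm stands at 0.76 rad or more (foot within about 3 mm of the wheel), at rest; the wheel lies flat on the anvil, its centre within 12 mm of the anvil's centre (value of joint press_arm above 0.76 rad and velocity of joint press_arm below 0.05 rad/s and horizontal distance between wheel and press_anvil below 0.012 m and angle between wheel's own z axis and vertical below 0.08 rad and linear speed of wheel below 0.02 m/s); the robot touches nothing.
It fails at once if the wheel is lifted or carried off its place on the anvil (height (world z) of wheel above 0.034 m or distance of wheel from where it was at the start of the episode above 0.015 m).
It fails at once if the arm is forced down past the teeth with the pawl still in them (value of joint hold_pawl below 0.05 rad and value of joint press_arm between 0.3 and 0.7 rad).
It fails at once if a bystander is shifted, lifted or knocked by more than 30 mm (distance of any of motor, ply_gear, bracket, marker, tape, glue, eraser from where it was at the start of the episode above 0.03 m).
It also fails if it takes over 38 s, if anything falls off the work surface, if the arm or the gripper's body presses on something with over 40 N, if the wrist force passes 120 N, or if a joint passes its speed limit or range.

### The arm

A 7-joint arm with a two-finger parallel gripper is mounted at the origin on a cart in front of the work surface, level with it; the furniture and walls round the work are solid. World frame = base frame: x ahead of the robot, y to its left, z up, the work surface at z = 0. Lengths are in m, angles in rad, forces in N, time in s.
With the tool pointing down it reaches from about 0.4 to 0.925 m from the base axis. Payload 4.1 kg.
Tool frame: the origin (TCP) lies between the finger pads; the fingertips stand 25 mm ahead of it and the grasp point (between the pads) lies 6 mm ahead of it; z points along the fingers, y is the direction in which the jaws open and shut (so a half turn about z gives the same grasp; the last joint's range is limited). The gripper opens to 85 mm and grips with 20 to 120 N. Pads are 22 mm wide; open, the fingers measure 114 mm over their backs; the gripper's body (76 mm by 85 mm) begins 54 mm behind the grasp point. The pads swing forward as they close: fully open they stand 13 mm farther back than shut.
Start: joints at [-1.384, 0.398, 0.045, 1.537, -0.019, 1.207, -0.051], TCP at [0.183, 0.624, 0.256] pointing down, gripper open.
Joint ranges: [-2.82, 2.82], [-0.49, 2.23], [-1.37, 1.46], [0, 2.46], [-1.36, 4.5], [0.23, 2], [-2.94, 2.94]. Speed limits (rad/s): [2.57, 2.57, 3.14, 3.14, 3.14, 3.14, 3.14].

### API

Orientations are given as a unit quaternion [w, x, y, z].
In Python, from bench import robot gives the robot as it stands.
- The arm moves only by the tool jog_arm, never from a script. Its argument "motion" is one flat list of numbers, 5 for each row, row after row: the finger opening in m, from 0 to 0.0854, then the shift along the tool's x, y, z in m, then the turn about the tool's z in degrees. A call has exactly 5 rows; each row shifts and turns the pose as measured when the row begins, along the tool's axes as they then stand; what a row does not reach is not made up. A row lasts 1/8 s, in which the tool goes at most 62.5 mm and 10.7 degrees, less where a joint would pass 70% of its speed; a pose out of reach is approached as far as the arm can. A call is refused whole if a number of a shift passes 0.0625 or a number of a turn 10.7, either way. A call with a gripper value outside its range is refused whole. The fingers move at their own pace and stop on an object; the grip force is fixed at half the most. Time passes only in rows, so rows that do not move let the fingers close, or fill a call up. It gives the time, the measured TCP pose, the force and the opening at its end, in the units of the state.
- robot.read_state(): the state, without advancing time (a new reading comes with each control period).
- robot.camera(name): name is "scene" or "top" or "wrist"; returns the picture (480x640x3 uint8, red, green, blue); there is no depth.
- robot.calibration(name): a dict with "fovy" (degrees; the focal length in pixels is half the picture's height over the tangent of half this angle, whatever the lens; pixels are square), "cx", "cy" (the principal point, pixels), "extrinsics" (4x4, takes a point from camera to world coordinates). Camera axes: x right, y down, z forward; pixel columns grow to the right and rows downward; lengths in m; the calibration is good to about 2 mm. A picture is of the moment at which its call begins: read the wrist's pose just before it. calibration takes no time and is no camera call; for the wrist camera it gives the pose at the moment of the call.
- robot.finish_job(): hands the job in, once; it reports no verdict.
The state is a dict: "clock": time; "joint_pos": joint angles; "qd": joint speeds; "joint_efforts": joint torques, N m; "tool_pos": TCP position; "tcp_rot": TCP orientation; "ft_force": force on the tool from outside, world axes, zero at the start; "wrist_torque": the same for the moment, N m; "opening": opening from 0.0 (shut) to 1.0 (fully open).
Only numpy, scipy, OpenCV 4.12 (cv2) and the standard library are available. Lean on these libraries where they do the work, as an engineer would, in place of code of your own. Each camera call takes 0.05 s, during which the arm holds its last target. There are 200 camera calls.

## Working session

There is one attempt and no reset: what is moved stays moved. The work goes in short steps, Python scripts to look and compute and a tool call to move; the robot and the scene stay as the last step left them, time stands still between calls to the robot, and variables do not carry over. Pictures are saved under pics/ and viewed, about 8 in all and at most 12, crops included, and the job is handed in when it is done.

Besides the shell and the picture viewer there is one more tool, called after "Request:" as name(argument=value, ...) on one line, values as JSON. jog_arm: Moves the arm, as the interface text tells. Its arguments: {"type":"object","properties":{"motion":{"type":"array"}},"required":["motion"]}

```bash
mkdir -p pics; cat > h.py <<'E'
import numpy as np, cv2, json
from bench import robot
def snap(n,f):
    c=robot.calibration(n); im=robot.camera(n); cv2.imwrite(f'pics/{f}.png',im[:,:,::-1]); 
    np.savez(f'pics/{f}.npz',E=np.array(c['extrinsics']),k=[240/np.tan(np.radians(c['fovy'])/2),c['cx'],c['cy']]); return im
def ray(f,u,v):
    d=np.load(f'pics/{f}.npz'); k=d['k']; E=d['E']
    r=E[:3,:3]@np.array([(u-k[1])/k[0],(v-k[2])/k[0],1]); return E[:3,3],r/np.linalg.norm(r)
def onz(f,u,v,z):
    o,r=ray(f,u,v); return o+r*(z-o[2])/r[2]
def proj(f,p):
    d=np.load(f'pics/{f}.npz'); k=d['k']; E=d['E']
    q=E[:3,:3].T@(np.array(p)-E[:3,3]); return k[1]+k[0]*q[0]/q[2],k[2]+k[0]*q[1]/q[2]
def cross(f,a,g,b):
    o1,r1=ray(f,*a); o2,r2=ray(g,*b)
    s=np.linalg.lstsq(np.c_[r1,-r2],o2-o1,rcond=None)[0]; p,q=o1+s[0]*r1,o2+s[1]*r2
    return (p+q)/2,np.linalg.norm(p-q)
E
python3 - <<'E'
from h import *
snap('top','top0'); snap('scene','sc0')
for f in('top0','sc0'):
    d=np.load(f'pics/{f}.npz');print(d['E'].round(3),d['k'])
s=robot.read_state();print(s['clock'],s['tool_pos'],s['tcp_rot'],s['opening'],s['ft_force'])
E
```

```text
[[ 0.007 -0.989  0.15   0.337]
 [-1.    -0.006  0.006  0.033]
 [-0.005 -0.15  -0.989  1.127]
 [ 0.     0.     0.     1.   ]] [446.76389838 330.9973342  246.74812709]
[[-0.816 -0.308  0.489 -0.072]
 [-0.577  0.474 -0.665  0.833]
 [-0.027 -0.825 -0.565  0.806]
 [ 0.     0.     0.     1.   ]] [485.79671335 323.15407242 241.70945206]
0.1 [0.1830861  0.62314294 0.25534046] [-5.36530947e-05  1.42365353e-01  9.89813778e-01 -8.87987947e-04] 0.9995527554874292 [ 0.27777843 -0.04889149 -0.52127229]
```

View pics/top0.png

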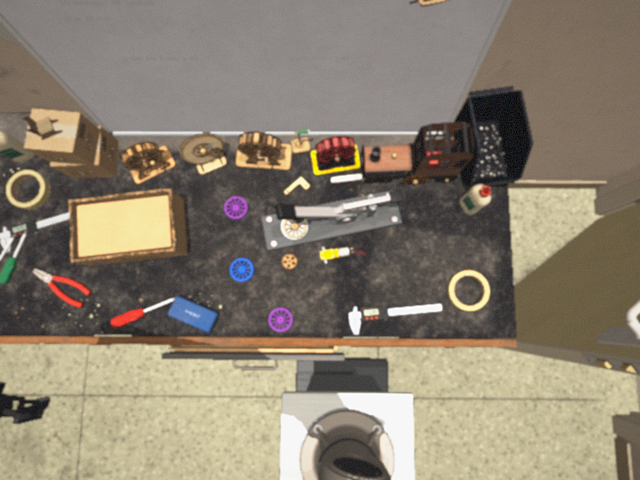

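View pics/sc0.png

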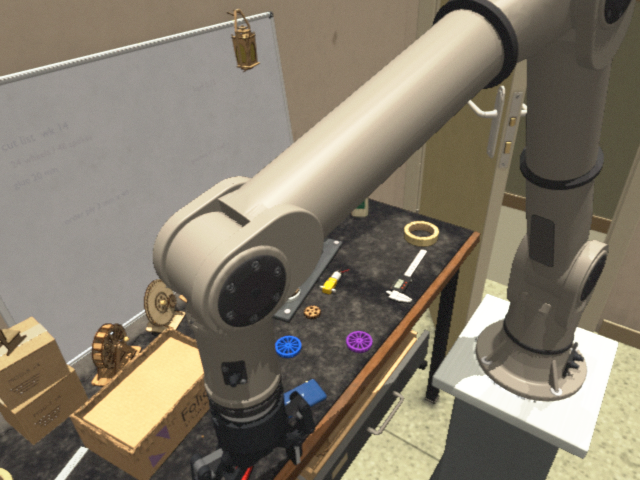

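The top view shows the press plate running from (267,240) to (400,215), with the pale ply wheel on the anvil at (293,228). The arm is above it, with its pad near (288,211), and the pawl is to the right near (380,200). The look-alikes are purple at (235,207) and (280,319) and blue at (241,269). They are flat on the bench and coloured, so I'll leave them alone. In the scene view the robot hides the press. Next is an enlarged crop.

```bash
python3 - <<'E'
from h import *
im=cv2.imread('pics/top0.png')[160:270,250:420]
cv2.imwrite('pics/crop1.png',cv2.resize(im,None,fx=4.7,fy=4.7,interpolation=cv2.INTER_CUBIC))
for uv in [(267,240),(400,215),(293,228)]: print(onz('top0',*uv,0.012))
E
```

```text
[0.52306276 0.20243752 0.012     ]
[ 0.58961171 -0.13519311  0.012     ]
[0.55435975 0.13716128 0.012     ]
```

View pics/crop1.png

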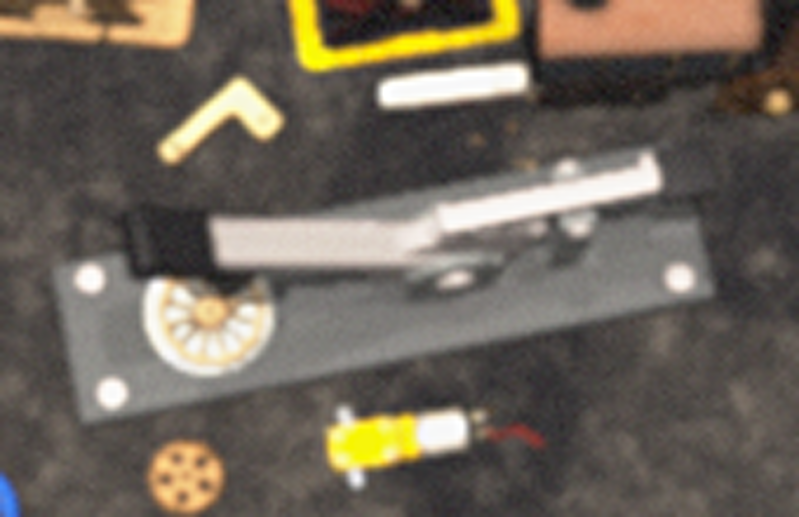

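```bash
cat > frame.py <<'E'
from h import *
c=lambda x,y:(250+x/4.7,160+y/4.7)
TL,BL,BR=[onz('top0',*c(*p),.012) for p in[(57,268),(85,422),(713,293)]]
W=onz('top0',*c(208,312),.033)
ex=(BL-BR); L=np.linalg.norm(ex); ex/=L
ey=np.cross([0,0,1],ex)
O=W-.130*ex; O[2]=0
def P(x,y,z): return O+x*ex+y*ey+np.array([0,0,z])
E
python3 - <<'E'
from frame import *
print('L',L,'wid',np.linalg.norm(TL-BL),'ex',ex,np.degrees(np.arctan2(ex[1],ex[0])),'W',W,'O',O)
for p in(TL,BL,BR):
    d=p-O; print('plate pt in press',d@ex,d@ey)
for n,p in dict(pawl=(-.118,0,.126),push=(.185*np.cos(.715)-.009*np.sin(.715),0,.195),pivot=(0,0,.06),pp=(-.062,0,.116)).items():
    w=P(*p);u=np.array(proj('top0',w));print(n,w.round(4),u.round(1),((u-[250,160])*4.7).round())
E
```

```text
L 0.3458784042447699 wid 0.08622254217877141 ex [-0.2096159   0.97778381  0.        ] 102.0998440789071 W [0.55439289 0.13215378 0.033     ] O [0.58164296 0.00504188 0.        ]
plate pt in press 0.20664255625257894 -0.04512770208486746
plate pt in press 0.20716819407434617 0.04109323785810894
plate pt in press -0.13871021017042373 0.041093237858108936
pawl [ 0.6064 -0.1103  0.126 ] [396.4 196.9] [688. 173.]
push [0.5536 0.1359 0.195 ] [286.  211.9] [169. 244.]
pivot [0.5816 0.005  0.06  ] [345.5 213.6] [449. 252.]
pp [ 0.5946 -0.0556  0.116 ] [372.3 202.8] [575. 201.]
```

The predicted pixels match the crop: pawl pad at (688,173), push pad at (169,244) and pivot at (449,252). I'll raise the tool a little, shut the fingers, and turn the jaws along the press.

Request:
jog_arm(motion=[0, 0, 0, -0.015, -9.5, 0, 0, 0, -0.015, -9.5, 0, 0, 0, -0.01, -9.5, 0, 0, 0, 0, 0, 0, 0, 0, 0, 0])

```text
clock: 0.72
tool_pos: [0.1826, 0.6214, 0.2925]
tcp_rot: [-0.001, -0.112, 0.994, -0.004]
ft_force: [0.6, -0.1, 0.5]
opening: -0.0
```

```bash
cat > to.py <<'E'
from frame import *
from scipy.spatial.transform import Rotation as R
def rep(t):
    s=robot.read_state(); q=s['tcp_rot']; M=R.from_quat([q[1],q[2],q[3],q[0]]).as_matrix()
    print('clk',round(s['clock'],2),'tip',(s['tool_pos']+.025*M[:,2]).round(4),'y az',np.degrees(np.arctan2(M[1,1],M[0,1])).round(1),'zax',M[:,2].round(3),'open',round(s['opening'],3),'F',np.round(s['ft_force'],1),'j',np.round(s['joint_pos'],2))
    for k,v in t.items(): print(k,v.round(4),'tool shift mm',(1000*M.T@(v-s['tool_pos']-.025*M[:,2])).round(1))
E
python3 -c "
from to import *
rep(dict(above=P(-.119,-.002,.25),pawl=P(-.119,-.002,.126)))"
```

```text
clk 0.72 tip [0.1825 0.6212 0.2675] y az 102.8 zax [-0.002 -0.009 -1.   ] open -0.0 F [ 0.6 -0.1  0.5] j [-1.32  0.38 -0.04  1.49  0.02  1.29  0.43]
above [ 0.6085 -0.1109  0.25  ] tool shift mm [-253.2 -808.1   23.2]
pawl [ 0.6085 -0.1109  0.126 ] tool shift mm [-253.6 -807.1  147.2]
```

Request:
jog_arm(motion=[0, -0.018, -0.058, 0, 0, 0, -0.018, -0.058, 0, 0, 0, -0.018, -0.058, 0, 0, 0, -0.018, -0.058, 0, 0, 0, -0.018, -0.058, 0, 0])

```text
clock: 1.35
tool_pos: [0.3337, 0.3542, 0.2897]
tcp_rot: [-0.003, -0.112, 0.994, -0.006]
ft_force: [2.2, 0.4, -0.3]
opening: -0.0
```

Request:
jog_arm(motion=[0, -0.018, -0.058, 0, 0, 0, -0.018, -0.058, 0, 0, 0, -0.018, -0.058, 0, 0, 0, -0.018, -0.058, 0, 0, 0, -0.018, -0.058, 0, 0])

```text
clock: 1.98
tool_pos: [0.4863, 0.082, 0.2902]
tcp_rot: [-0.004, -0.107, 0.994, -0.005]
ft_force: [-0.1, 0.1, -0.4]
opening: -0.002
```

```bash
python3 -c "
from to import *
rep(dict(above=P(-.119,-.002,.25),pawl=P(-.119,-.002,.126)))"
```

```text
clk 1.98 tip [0.4862 0.0818 0.2652] y az 102.3 zax [-0.007 -0.011 -1.   ] open -0.002 F [-0.1  0.1 -0.4] j [-0.63  0.1   0.4   1.86 -0.03  1.2   1.57]
above [ 0.6085 -0.1109  0.25  ] tool shift mm [ -78.7 -214.1   16.5]
pawl [ 0.6085 -0.1109  0.126 ] tool shift mm [ -79.8 -212.9  140.5]
```

Request:
jog_arm(motion=[0, -0.02, -0.055, 0, 0, 0, -0.02, -0.055, 0, 0, 0, -0.02, -0.055, 0, 0, 0, -0.02, -0.053, 0, 0, 0, 0, 0, 0, 0])

```text
clock: 2.6
tool_pos: [0.6125, -0.1262, 0.2887]
tcp_rot: [-0.005, -0.099, 0.995, -0.007]
ft_force: [-0.4, 0.3, 0.0]
opening: -0.002
```

```bash
python3 -c "
from to import *
snap('scene','sc1')
snap('wrist','wr1')
rep(dict(above=P(-.119,-.002,.25),pawl=P(-.119,-.002,.126)))
print('sc',proj('sc1',P(-.118,0,.126)),proj('sc1',P(.13,0,.2)),'wr',proj('wr1',P(-.118,-.002,.126)))
a=cv2.imread('pics/sc1.png')[150:330,200:440];a=cv2.resize(a,(480,360));b=cv2.resize(cv2.imread('pics/wr1.png'),(320,240))
o=np.zeros((360,800,3),np.uint8);o[:,:480]=a;o[:240,480:]=b;cv2.imwrite('pics/v1.png',o)"
```

```text
clk 2.7 tip [ 0.6116 -0.1211  0.2637] y az 101.7 zax [-0.01 -0.01 -1.  ] open 0.004 F [-0.3  0.9 -0. ] j [-0.28  0.37  0.54  1.57 -0.19  1.26  2.06]
above [ 0.6085 -0.1109  0.25  ] tool shift mm [ 0.8 10.7 13.6]
pawl [ 0.6085 -0.1109  0.126 ] tool shift mm [ -0.7  11.7 137.6]
sc (np.float64(326.4416506783777), np.float64(207.4898786708748)) (np.float64(283.7169072545606), np.float64(230.9444487943883)) wr (np.float64(336.3298366051724), np.float64(224.19273715395366))
```

View pics/v1.png

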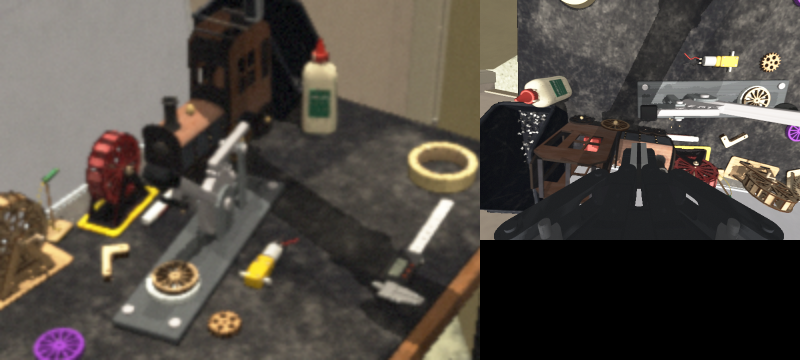

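The combined view shows the wheel on the anvil at (175,277), the press arm's black pad near (167,160), the pawl bar rising to the right at (237,140), and a tall toy train behind it. I'll enlarge the wrist view to check the pawl pad and the clearance to the train.

```bash
python3 -c "
from h import *
a=cv2.imread('pics/wr1.png')[140:400,90:490];cv2.imwrite('pics/v2.png',cv2.convertScaleAbs(cv2.resize(a,(800,520),interpolation=cv2.INTER_CUBIC),alpha=1.8))
print(np.load('pics/wr1.npz')['E'].round(3))"
```

```text
[[-0.201  0.933  0.297  0.535]
 [ 0.98   0.194  0.05  -0.138]
 [-0.011  0.301 -0.953  0.407]
 [ 0.     0.     0.     1.   ]]
```

View pics/v2.png

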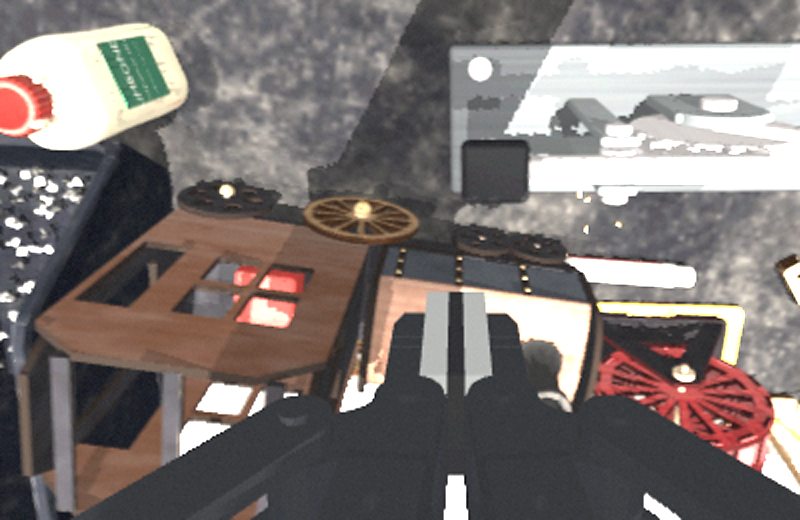

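```bash
python3 -c "
from to import *
c=lambda x,y:(90+x/2,140+y/2)
for p,z in [((360,240),.0),((225,212),.0),((500,262),.0),((380,242),.06)]: print(p,onz('wr1',*c(*p),z).round(3))
# train cab roof edge if wall is the vertical plane x=xw
o,r=ray('wr1',*c(240,375)); 
for xw in(.68,.7,.72): print('roof',xw,(o+r*(xw-o[0])/r[0]).round(3))
print('pad',onz('wr1',*c(495,170),.126))
rep(dict(pawl=P(-.119,-.002,.126)))"
```

```text
(360, 240) [ 0.706 -0.171  0.   ]
(225, 212) [ 0.705 -0.259  0.   ]
(500, 262) [ 0.702 -0.079  0.   ]
(380, 242) [ 0.68  -0.155  0.06 ]
roof 0.68 [ 0.68  -0.188  0.202]
roof 0.7 [ 0.7   -0.195  0.174]
roof 0.72 [ 0.72  -0.202  0.146]
pad [ 0.60883546 -0.10876681  0.126     ]
clk 2.7 tip [ 0.6116 -0.1211  0.2637] y az 101.7 zax [-0.01 -0.01 -1.  ] open 0.004 F [-0.3  0.9 -0. ] j [-0.28  0.37  0.54  1.57 -0.19  1.26  2.06]
pawl [ 0.6085 -0.1109  0.126 ] tool shift mm [ -0.7  11.7 137.6]
```

The pad centre by wrist ray is (0.609, -0.109), which agrees with the frame estimate. Descending to just above it.

Request:
jog_arm(motion=[0, 0, 0.014, 0.02, 0, 0, 0, 0, 0.035, 0, 0, 0, 0, 0.035, 0, 0, 0, 0, 0.025, 0, 0, 0, 0, 0, 0])

```text
clock: 3.32
tool_pos: [0.6059, -0.0948, 0.1708]
tcp_rot: [-0.005, -0.107, 0.994, -0.0]
ft_force: [0.5, 1.1, -0.3]
opening: 0.001
```

```bash
python3 -c "
from to import *
rep(dict(pawl=np.array([.6088,-.1095,.126])))"
```

```text
clk 3.33 tip [ 0.6057 -0.0948  0.1458] y az 102.3 zax [-0.01  -0.002 -1.   ] open 0.001 F [ 0.5  1.1 -0.3] j [-0.29  0.46  0.5   1.72 -0.24  1.03  2.08]
pawl [ 0.6088 -0.1095  0.126 ] tool shift mm [ -0.1 -15.   19.8]
```

Request:
jog_arm(motion=[0, 0, -0.014, 0, 0, 0, 0, 0, 0, 0, 0, 0, -0.002, 0, 0, 0, 0, 0, 0.01, 0, 0, 0, 0, 0, 0])

```text
clock: 3.95
tool_pos: [0.6116, -0.1104, 0.1645]
tcp_rot: [-0.002, -0.108, 0.994, -0.0]
ft_force: [-0.6, -0.6, -0.3]
opening: -0.001
```

```bash
python3 -c "
from to import *
rep(dict(pawl=np.array([.6088,-.1095,.126])))"
```

```text
clk 3.95 tip [ 0.6115 -0.1104  0.1395] y az 102.4 zax [-0.003 -0.001 -1.   ] open -0.001 F [-0.6 -0.6 -0.3] j [-0.26  0.47  0.49  1.72 -0.25  1.02  2.11]
pawl [ 0.6088 -0.1095  0.126 ] tool shift mm [ 2.4  1.5 13.5]
```

Centred on the pad. Pressing down in small rows.

Request:
jog_arm(motion=[0, 0.001, 0, 0.008, 0, 0, 0, 0, 0.008, 0, 0, 0, 0, 0.008, 0, 0, 0, 0, 0.008, 0, 0, 0, 0, 0.008, 0])

```text
clock: 4.58
tool_pos: [0.612, -0.1132, 0.1317]
tcp_rot: [-0.0, -0.107, 0.994, 0.0]
ft_force: [-19.5, 6.8, 63.1]
opening: 0.001
```

```bash
python3 -c "
from to import *
rep(dict(pawl=np.array([.6088,-.1095,.109])))"
```

```text
clk 4.58 tip [ 0.612  -0.1132  0.1067] y az 102.3 zax [-0.  0. -1.] open 0.001 F [-19.5   6.8  63.1] j [-0.24  0.51  0.48  1.74 -0.28  0.96  2.13]
pawl [ 0.6088 -0.1095  0.109 ] tool shift mm [ 2.3  4.3 -2.3]
```

The force rose to 63 N at tip z = 0.107, so the pawl is on its stop. Lifting off straight away.

Request:
jog_arm(motion=[0, 0, 0, -0.01, 0, 0, 0, 0, -0.03, 0, 0, 0, 0, -0.04, 0, 0, 0, 0, -0.04, 0, 0, 0, 0, -0.02, 0])

```text
clock: 5.2
tool_pos: [0.6114, -0.1124, 0.274]
tcp_rot: [-0.001, -0.107, 0.994, 0.001]
ft_force: [-0.2, -0.5, -0.8]
opening: 0.001
```

```bash
python3 -c "
from to import *
rep(dict(push=P(.133,-.002,.22)))
snap('wrist','wr2');snap('scene','sc2')
a=cv2.resize(cv2.imread('pics/wr2.png')[140:340,250:490],(480,400));b=cv2.resize(cv2.imread('pics/sc2.png')[170:290,250:350],(333,400))[:,:320]
cv2.imwrite('pics/v3.png',cv2.convertScaleAbs(np.hstack([a,b]),alpha=1.6))
for z in(.126,.109): print(z,proj('wr2',P(-.118,-.002,z)))"
```

```text
clk 5.2 tip [ 0.6113 -0.1124  0.249 ] y az 102.3 zax [-0.003  0.002 -1.   ] open 0.001 F [-0.2 -0.5 -0.8] j [-0.28  0.38  0.53  1.59 -0.2   1.23  2.07]
push [0.5557 0.1355 0.22  ] tool shift mm [  1.4 253.9  29.6]
0.126 (np.float64(322.09069306088793), np.float64(225.50366938926615))
0.109 (np.float64(321.81422635055105), np.float64(220.03700277820204))
```

View pics/v3.png

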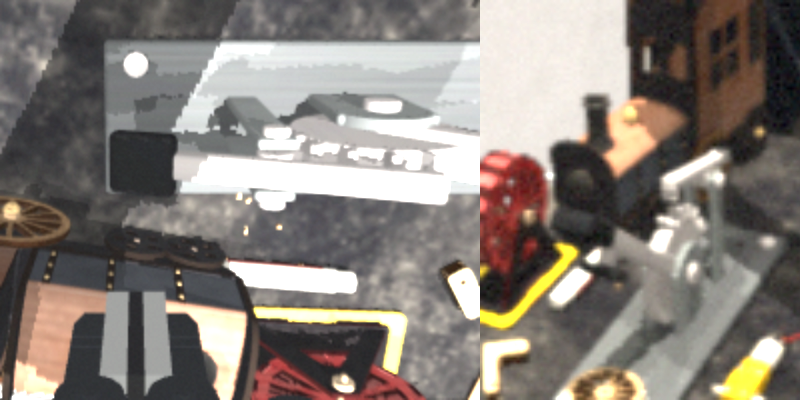

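The pawl pad now sits at wrist pixel (321.5,220), which is the predicted place for z = 0.109. In the scene view the nose is raised, and the arm is still up. Next is the move above the push pad.

Request:
jog_arm(motion=[0, 0, 0.055, 0, 0, 0, 0, 0.06, 0, 0, 0, 0, 0.06, 0, 0, 0, 0, 0.05, 0, 0, 0, 0, 0.015, 0, 0])

```text
clock: 5.92
tool_pos: [0.5568, 0.1272, 0.2655]
tcp_rot: [-0.005, -0.105, 0.994, -0.0]
ft_force: [0.5, -0.3, 0.3]
opening: -0.003
```

Request:
jog_arm(motion=[0, 0, 0, 0, 0, 0, 0, 0, 0, 0, 0, 0, 0, 0, 0, 0, 0, 0, 0, 0, 0, 0, 0, 0, 0])

```text
clock: 6.55
tool_pos: [0.5572, 0.1211, 0.2633]
tcp_rot: [-0.007, -0.101, 0.995, -0.002]
ft_force: [0.1, 0.2, -0.6]
opening: -0.002
```

```bash
python3 -c "
from to import *
rep(dict(push=P(.133,-.002,.2)))
snap('scene','sc3');snap('wrist','wr3')
a=cv2.resize(cv2.imread('pics/wr3.png')[100:400,120:520],(480,360));b=cv2.resize(cv2.imread('pics/sc3.png')[170:290,230:337],(320,360))
cv2.imwrite('pics/v4.png',cv2.convertScaleAbs(np.hstack([a,b]),alpha=1.6))
print(proj('wr3',P(.133,-.002,.195)))"
```

```text
clk 6.55 tip [0.5569 0.1209 0.2383] y az 101.6 zax [-0.013 -0.005 -1.   ] open -0.002 F [ 0.1  0.2 -0.6] j [-0.65  0.28  0.45  1.72 -0.13  1.18  1.6 ]
push [0.5557 0.1355 0.2   ] tool shift mm [-2.3 14.6 38.3]
(np.float64(343.49523293738196), np.float64(270.00810137944654))
```

View pics/v4.png

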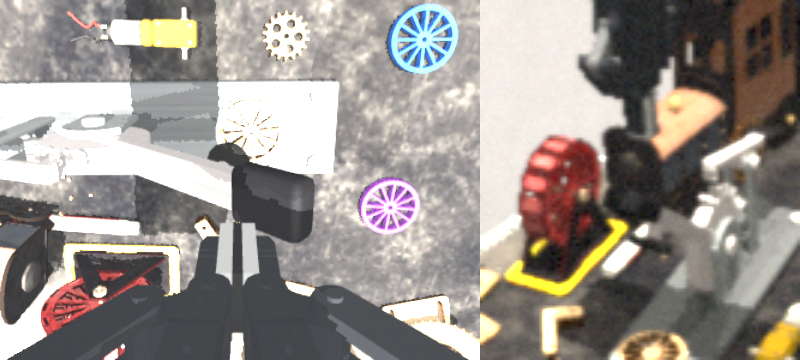

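The pad is at wrist pixel (352,271), against a prediction of (343,270), so it is about 4 mm further out. Approaching it.

Request:
jog_arm(motion=[0, -0.001, 0.012, 0, 0, 0, 0, 0, 0.01, 0, 0, 0, 0, 0.008, 0, 0, 0, 0, 0.006, 0, 0, 0, 0, 0.006, 0])

```text
clock: 7.28
tool_pos: [0.5549, 0.1347, 0.2311]
tcp_rot: [-0.007, -0.102, 0.995, -0.002]
ft_force: [-0.2, -0.4, -0.4]
opening: -0.002
```

```bash
python3 -c "
from to import *
rep(dict(push=P(.135,-.002,.19)))"
```

```text
clk 7.28 tip [0.5546 0.1345 0.2061] y az 101.7 zax [-0.013 -0.005 -1.   ] open -0.002 F [-0.2 -0.4 -0.4] j [-0.66  0.31  0.44  1.76 -0.14  1.12  1.59]
push [0.5553 0.1375 0.19  ] tool shift mm [-1.5  2.8 16.1]
```

Request:
jog_arm(motion=[0, 0, 0, 0.01, 0, 0, 0, 0.002, 0.01, 0, 0, 0, 0.006, 0.01, 0, 0, 0, 0.007, 0.01, 0, 0, 0, 0.007, 0.01, 0])

```text
clock: 7.9
tool_pos: [0.5519, 0.1557, 0.1813]
tcp_rot: [-0.004, -0.101, 0.995, -0.001]
ft_force: [-0.7, -1.7, 3.6]
opening: -0.002
```

```bash
python3 -c "
from to import *
rep({str(a):P(.185*np.cos(a)-.009*np.sin(a),-.002,.06+.185*np.sin(a)+.009*np.cos(a)) for a in(.6,.5,.3,.15,0)})"
```

```text
clk 7.9 tip [0.5517 0.1556 0.1563] y az 101.6 zax [-0.008 -0.004 -1.   ] open -0.002 F [-0.7 -1.7  3.6] j [-0.68  0.36  0.41  1.81 -0.17  1.01  1.57]
0.6 [0.5527 0.1498 0.1719] tool shift mm [  0.3  -5.9 -15.6]
0.5 [0.5505 0.16   0.1566] tool shift mm [ 0.3  4.6 -0.3]
0.3 [0.5471 0.1757 0.1233] tool shift mm [ 0.1 20.7 33. ]
0.15 [0.5455 0.183  0.0965] tool shift mm [-0.  28.2 59.7]
0 [0.5448 0.1864 0.069 ] tool shift mm [-0.2 31.7 87.2]
```

The arm yields at 3.6 N and a is about 0.5, so the pawl is free. Following the arc down.

Request:
jog_arm(motion=[0, 0, 0.005, 0.01, 0, 0, 0, 0.004, 0.01, 0, 0, 0, 0.004, 0.01, 0, 0, 0, 0.003, 0.01, 0, 0, 0, 0.003, 0.01, 0])

```text
clock: 8.52
tool_pos: [0.5473, 0.177, 0.1282]
tcp_rot: [-0.004, -0.101, 0.995, -0.0]
ft_force: [0.3, -0.4, 3.8]
opening: -0.002
```

```bash
python3 -c "
from to import *
rep({str(a):P(.185*np.cos(a)-.009*np.sin(a),-.002,.06+.185*np.sin(a)+.009*np.cos(a)) for a in(.3,.15,0)})"
```

```text
clk 8.53 tip [0.5471 0.177  0.1032] y az 101.6 zax [-0.008 -0.002 -1.   ] open -0.002 F [ 0.3 -0.4  3.8] j [-0.69  0.43  0.39  1.85 -0.2   0.91  1.56]
0.3 [0.5471 0.1757 0.1233] tool shift mm [  0.4  -1.3 -20.1]
0.15 [0.5455 0.183  0.0965] tool shift mm [0.3 6.2 6.6]
0 [0.5448 0.1864 0.069 ] tool shift mm [ 0.1  9.7 34.2]
```

Request:
jog_arm(motion=[0, 0, 0.003, 0.009, 0, 0, 0, 0.001, 0.008, 0, 0, 0, 0.001, 0.006, 0, 0, 0, 0, 0.004, 0, 0, 0, 0, 0.003, 0])

```text
clock: 9.15
tool_pos: [0.5462, 0.1817, 0.0955]
tcp_rot: [-0.004, -0.101, 0.995, -0.001]
ft_force: [-1.5, 0.4, 4.4]
opening: -0.001
```

```bash
python3 -c "
from to import *
rep({str(a):P(.185*np.cos(a)-.009*np.sin(a),-.002,.06+.185*np.sin(a)+.009*np.cos(a)) for a in(0,)})"
```

```text
clk 9.15 tip [0.546  0.1816 0.0705] y az 101.6 zax [-0.008 -0.002 -1.   ] open -0.001 F [-1.5  0.4  4.4] j [-0.69  0.47  0.37  1.87 -0.22  0.85  1.57]
0 [0.5448 0.1864 0.069 ] tool shift mm [0.2 4.9 1.5]
```

Nearly level, so I'll press on in small rows until the force rises.

Request:
jog_arm(motion=[0, 0, 0, 0.004, 0, 0, 0, 0, 0.004, 0, 0, 0, 0, 0.004, 0, 0, 0, 0, 0.004, 0, 0, 0, 0, 0.002, 0])

```text
clock: 9.78
tool_pos: [0.5464, 0.1815, 0.0941]
tcp_rot: [-0.007, -0.1, 0.995, 0.003]
ft_force: [-3.5, -0.1, 8.4]
opening: -0.003
```

Request:
jog_arm(motion=[0, 0, 0, 0.008, 0, 0, 0, 0, 0.008, 0, 0, 0, 0, 0.008, 0, 0, 0, 0, 0.008, 0, 0, 0, 0, 0.008, 0])

```text
clock: 10.4
tool_pos: [0.5468, 0.1812, 0.0937]
tcp_rot: [-0.012, -0.098, 0.995, 0.013]
ft_force: [-18.3, -4.9, 55.7]
opening: 0.002
```

The arm is hard against its stop: 55.7 N gave only 0.4 mm more travel. Lifting off and moving away over the free front area.

Request:
jog_arm(motion=[0, 0, 0, -0.01, 0, 0, 0, 0, -0.03, 0, 0, 0, 0, -0.04, 0, 0, 0, 0, -0.04, 0, 0, 0, 0, -0.04, 0])

```text
clock: 11.02
tool_pos: [0.5483, 0.175, 0.2547]
tcp_rot: [-0.016, -0.097, 0.995, 0.011]
ft_force: [1.2, -0.1, -0.1]
opening: -0.001
```

Request:
jog_arm(motion=[0, 0.03, 0.055, 0, 0, 0, 0.03, 0.055, 0, 0, 0, 0.03, 0.055, 0, 0, 0, 0.03, 0.04, 0, 0, 0, 0, 0, 0, 0])

```text
clock: 11.65
tool_pos: [0.3901, 0.3556, 0.2634]
tcp_rot: [-0.013, -0.095, 0.995, 0.011]
ft_force: [1.0, -0.9, -0.3]
opening: -0.001
```

```bash
python3 -c "
from to import *
rep({})
snap('top','top4');snap('scene','sc4')
a=cv2.resize(cv2.imread('pics/top4.png')[160:280,250:420],(480,339));b=cv2.resize(cv2.imread('pics/sc4.png')[170:330,200:342],(300,339))
cv2.imwrite('pics/v5.png',cv2.convertScaleAbs(np.hstack([a,b]),alpha=1.5))
for z in(.069,.075): print(proj('top4',P(.185,-.002,z)))"
```

```text
clk 11.65 tip [0.3894 0.356  0.2384] y az 100.9 zax [-0.027  0.019 -0.999] open -0.001 F [ 1.  -0.9 -0.3] j [-1.05  0.18  0.28  1.82 -0.09  1.15  1.03]
(np.float64(270.4473009959719), np.float64(227.24034121489922))
(np.float64(270.0996321053587), np.float64(226.75641412916312))
```

View pics/v5.png

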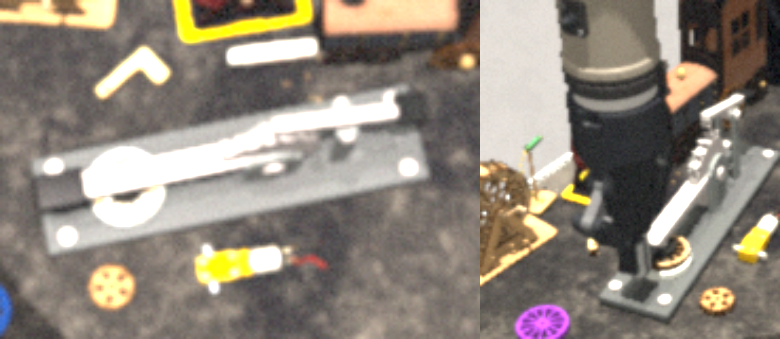

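The arm lies level over the wheel: its pad is at about (263,226) in the top view, and the wheel at (295,226) is where it was before. The motor, gear and bracket haven't moved, and the robot is clear. I'll let it settle, then hand in.

Request:
jog_arm(motion=[0, 0, 0, 0, 0, 0, 0, 0, 0, 0, 0, 0, 0, 0, 0, 0, 0, 0, 0, 0, 0, 0, 0, 0, 0])

```text
clock: 12.38
tool_pos: [0.3976, 0.3474, 0.2628]
tcp_rot: [-0.011, -0.087, 0.996, 0.008]
ft_force: [-0.5, 0.3, 0.3]
opening: -0.002
```

```bash
python3 -c "
from to import *
rep({}); print(robot.finish_job())"
```

```text
clk 12.38 tip [0.397  0.3478 0.2378] y az 99.9 zax [-0.024  0.015 -1.   ] open -0.002 F [-0.5  0.3  0.3] j [-1.04  0.19  0.29  1.82 -0.09  1.15  1.03]
the job is handed in; nothing more can be done
None
```

The job is handed in at 12.4 s. With the fingers shut, I pressed the pawl's tail pad to its stop, pushed the arm down until its foot rested on the wheel, and backed off. The report gave no verdict.

- **Pawl:** it met its stop at a tip height of 107 mm with 63 N on the pad, well above the 4 to 6 N needed to move it. Afterwards the wrist view showed the pad at its lowered height, and the arm was still up.
- **Arm:** it moved freely at about 4 N. It stopped with the tip at 69 mm, the level height; pushing up to 56 N gave less than 0.5 mm more. I judged the arm level from the tip height and the pictures, because the joint angle can't be read directly.
- **Wheel and loose things:** in the last top view the arm lay level over the wheel, which was within about 1 pixel of where it started. In that view the motor, gear and bracket looked unmoved. I did not measure the marker, tape, glue or eraser again.
- **Robot:** at hand-in it was clear of everything, with the force reading near zero.
- **Disagreements:** the plate edges and the wheel differed by about 2 mm across the press, and the push pad lay about 4 mm further out than predicted. Both were well within the pad sizes.

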